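# Swing a long tube rack past the post into its bay

### The job

Without ever lifting it off the bench, push the long steel tube rack into the low three-sided bay behind the short post: first push its far end sideways in behind the post while the rack is still at an angle, then push its near end round so that the rack swings past the post into the bay. Finish with the rack flat on the bench along the bay, both of its ends up against the back rail, and leave the jar, the vial and the blue block where they stand.

Things in the scene. Friction and masses are not known exactly. Their poses are not given: they have to be found in the camera images.
- rack: Empty one-row steel tube rack, loose, 200 long x 32 wide x 34 mm high, 0.25 to 0.5 kg, six holes in its top. Origin: centre of its underside; x along its length, z up; long sides at y = +-16 mm, pushable anywhere, best within 15 mm of the bench. It starts on the robot's side of the bay, right (-y) of the post, x axis within 0.2 rad of the bay's +x.
- rack_far_end (a point): Centre of the rack's end face at its +x end (100 mm from its middle, 18 mm above the bench): the end farther from the robot at the start, close to the bay. In the finished job this end lies on the bay's +y (left) side.
- rack_near_end (a point): Centre of the rack's other end face (-x end, 100 mm from the middle, 18 mm above the bench), nearer the robot at the start. In the finished job it lies on the bay's -y side.
- bay: Bay of three low steel rails (18 high, 10 mm thick) fixed to the bench; flat grey floor strip. Origin on the bench where the middle of the rack lies when home. x: from the open side (robot) to the back rail; y: along the back rail, to the left. Inner faces: back rail x = +16 mm; end rails y = +-140 mm, reaching out to x = -24 mm. The rack lies home along y, touching the back rail.
- post: Short round steel post with black cap, fixed, 16 mm diameter, 55 mm high; origin at the centre of its foot, axes as the bay's. It stands 62 to 72 mm before the bay's origin (bay -x) and 38 to 66 mm left of it (+y): about 75 mm are free between post and back rail.
- jar: Bystander: glass jar with blue cap, 58 mm diameter, 70 mm high, loose, standing on the bench left of the work. Origin: centre of its underside.
- vial: Bystander: amber glass vial with white cap, 29 mm diameter, 50 mm high, loose, standing on the bench to the right of the work and nearer the robot. Origin: centre of its underside.
- block: Bystander: blue plastic tube block, 70 x 115 x 28 mm high, loose, on the bench beyond the back rail. Origin: centre of its underside.
There are look-alikes about, which are no part of the job. There is more than one size of the post; the job needs the smallest.

How it is judged:
By the outcome, as a careful person would: the job done as asked, in the order asked, and still so for the second after the job is handed in, with the robot touching nothing.
It also fails if it takes over 72 s, if anything falls off the work surface, if the arm or the gripper's body presses on something with over 40 N, if the wrist force passes 120 N, or if a joint passes its speed limit or range.

### The arm

A 7-joint arm with a two-finger parallel gripper is mounted at the origin on the work surface. World frame = base frame: x ahead of the robot, y to its left, z up, the work surface at z = 0. Lengths are in m, angles in rad, forces in N, time in s.
With the tool pointing down it reaches from about 0.425 to 0.875 m from the base axis. Payload 4.7 kg.
Tool frame: the origin (TCP) lies between the finger pads; the fingertips stand 25 mm ahead of it and the grasp point (between the pads) lies 6 mm ahead of it; y points along the fingers, z is the direction in which the jaws open and shut, and the axes are right-handed (so a half turn about y gives the same grasp; the last joint's range is limited). The gripper opens to 87 mm and grips with 3 to 60 N. Pads are 19 mm wide; open, the fingers measure 117 mm over their backs; the gripper's body (75 mm by 190 mm) begins 51 mm behind the grasp point.
Start: joints at [1.18, 0.321, -0.07, 1.45, 0.023, 1.371, -0.057], TCP at [0.256, -0.597, 0.248] pointing down, gripper open.
Joint ranges: [-2.86, 2.86], [-0.3, 2.09], [-1.38, 1.24], [0.06, 2.45], [-1.56, 4.7], [0.09, 2.05], [-2.69, 2.69]. Speed limits (rad/s): [2.57, 2.57, 3.14, 3.14, 3.14, 3.14, 3.14].

### API

Orientations are given as a rotation vector (axis times angle).
In Python, from plant import env gives the robot as it stands.
- The arm moves only by the shell command python3 -m inch 'ROWS'. ROWS is JSON, a list of rows, each an object with "xyz": the shift along the world's x, y, z in mm, a list of three; "rot": the turn, a rotation vector about the world's x, y, z in rad, a list of three; "claw": the closure in counts, from 0 (fully open) to 255 (shut). In form: [{"xyz": [x, y, z], "rot": [wx, wy, wz], "claw": claw}, ...]. A call has 1 to 8 rows; each row is the pose to reach, as a shift and turn from the pose commanded when the call began; what a row does not reach only later rows make up. A row lasts 1/8 s, in which the tool goes at most 62.5 mm and 10.7 degrees, less where a joint would pass 70% of its speed; a pose out of reach is approached as far as the arm can. A call with a gripper value outside its range is refused whole. The fingers move at their own pace and stop on an object; the grip force is fixed at half the most. Time passes only in rows, so rows that repeat a pose let the fingers close. It gives the time, the measured TCP pose, the force and the opening at its end, in the units of the state.
- env.sense(): the state, without advancing time (a new reading comes with each control period).
- env.grab_frame(name): name is "scene" or "top" or "wrist"; returns a dict with "pixels" (400x640x3 uint8, red, green, blue), "intrinsics" (3x3 intrinsics, pixels), "position" and "attitude" of the camera in the world. Camera axes: x right, y up, looking along -z (the intrinsics and any distortion apply to the point x, -y, -z); pixel columns grow to the right and rows downward; lengths in m; the calibration is good to about 2 mm. A picture is of the moment at which its call begins. There is no depth.
- env.hand_in(): hands the job in, once; it reports no verdict.
The state is a dict: "t": time; "q": joint angles; "dq": joint speeds; "joint_torque": joint torques, N m; "eef_pos": TCP position; "ee_rot": TCP orientation; "force": force on the tool from outside, world axes, zero at the start; "torque": the same for the moment, N m; "finger_gap": opening from 0.0 (shut) to 1.0 (fully open).
Only numpy, scipy, OpenCV 4.12 (cv2) and the standard library are available. Lean on these libraries where they do the work, as an engineer would, in place of code of your own. Each camera call takes 0.05 s, during which the arm holds its last target.

## Working session

There is one attempt and no reset: what is moved stays moved. The work goes in short steps, Python scripts to look and compute and a shell command to move; the robot and the scene stay as the last step left them, time stands still between calls to the robot, and variables do not carry over. Pictures are saved under pics/ and viewed, and the job is handed in when it is done.

```bash
ls; mkdir -p pics; python3 - <<'E'
from plant import env
import cv2,numpy as np
s=env.sense(); print({k:np.round(v,3).tolist() for k,v in s.items()})
for n in ("scene","top"):
    f=env.grab_frame(n); cv2.imwrite(f"pics/{n}0.png",f["pixels"][:,:,::-1]); print(n,f["intrinsics"],f["position"],f["attitude"],[k for k in f])
E
```

```text
pics
{'t': 0.0, 'q': [1.18, 0.322, -0.07, 1.452, 0.023, 1.371, -0.057], 'dq': [-0.001, -0.001, -0.0, -0.001, 0.0, 0.002, -0.001], 'joint_torque': [-0.0, -49.128, -0.404, -31.253, -0.064, 0.044, 0.0], 'eef_pos': [0.256, -0.597, 0.246], 'ee_rot': [-0.411, 2.001, -1.997], 'force': [-0.397, 0.455, -0.579], 'torque': [0.02, 0.013, 0.003], 'finger_gap': 1.0}
scene [[415.32121417   0.         310.94230844]
 [  0.         415.32121417 204.96950521]
 [  0.           0.           1.        ]] [1.17644976 0.1976979  0.70100985] [0.49756484 0.66154925 1.74579256] ['pixels', 'intrinsics', 'position', 'attitude']
top [[394.29330538   0.         319.71356431]
 [  0.         394.29330538 191.90003254]
 [  0.           0.           1.        ]] [0.520713   0.02563835 0.89204306] [ 0.0990865  -0.05281213 -1.59504049] ['pixels', 'intrinsics', 'position', 'attitude']
```

View pics/scene0.png

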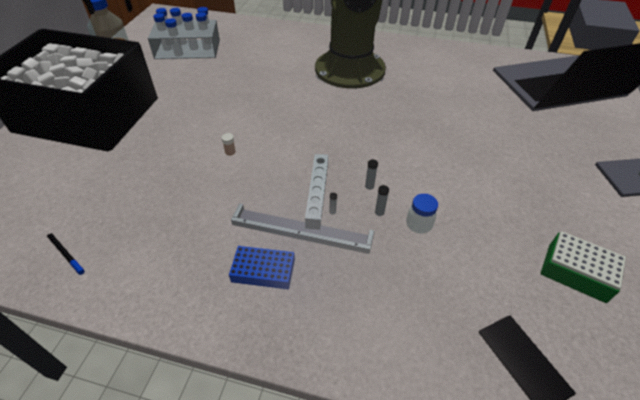

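View pics/top0.png

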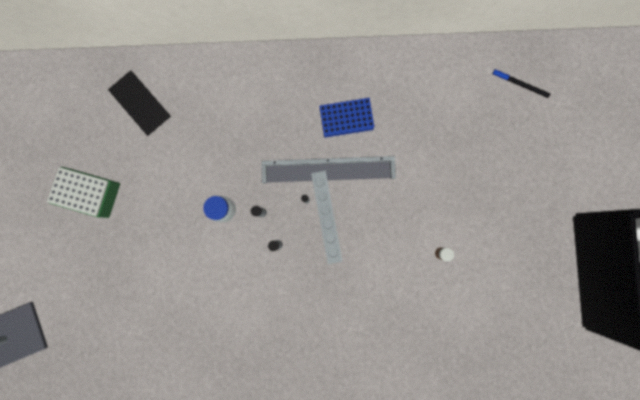

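```bash
cat > h.py <<'E'
import numpy as np,cv2
from scipy.spatial.transform import Rotation as R
def ray(f,px):
    K=np.array(f["intrinsics"]);px=np.atleast_2d(px).astype(float)
    d=np.c_[(px[:,0]-K[0,2])/K[0,0],-(px[:,1]-K[1,2])/K[1,1],-np.ones(len(px))]
    return R.from_rotvec(f["attitude"]).apply(d)
def unproj(f,px,z):
    d=ray(f,px);p=np.array(f["position"]);return p+d*((z-p[2])/d[:,2])[:,None]
def proj(f,P):
    K=np.array(f["intrinsics"]);c=R.from_rotvec(f["attitude"]).inv().apply(np.atleast_2d(P)-np.array(f["position"]))
    return np.c_[K[0,2]+K[0,0]*c[:,0]/-c[:,2],K[1,2]-K[1,1]*c[:,1]/-c[:,2]]
def crop(f,u0,v0,u1,v1,name,s=5):
    im=cv2.resize(f["pixels"][v0:v1,u0:u1,::-1],None,fx=s,fy=s,interpolation=cv2.INTER_CUBIC);
    for u in range((u0+9)//10*10,u1,10): cv2.putText(im,str(u),(int((u-u0+.5)*s),8),0,.3,(0,0,255),1);im[10:16,int((u-u0+.5)*s)]=(0,0,255)
    for v in range((v0+9)//10*10,v1,10): cv2.putText(im,str(v),(0,int((v-v0+.5)*s)),0,.3,(0,0,255),1);im[int((v-v0+.5)*s),20:26]=(0,0,255)
    cv2.imwrite(name,im)
E
python3 - <<'E'
from plant import env
from h import *
import pickle
f=env.grab_frame("top");g=env.grab_frame("scene");pickle.dump((f,g),open("f0.pkl","wb"))
crop(f,245,145,405,265,"pics/t1.png");crop(g,225,145,385,260,"pics/s1.png")
E
```

```text
(no output)
```

View pics/t1.png

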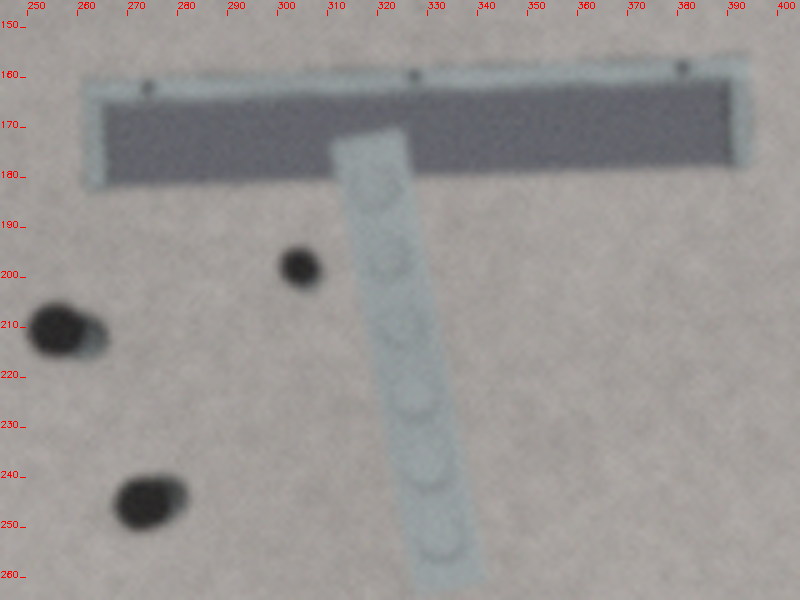

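View pics/s1.png

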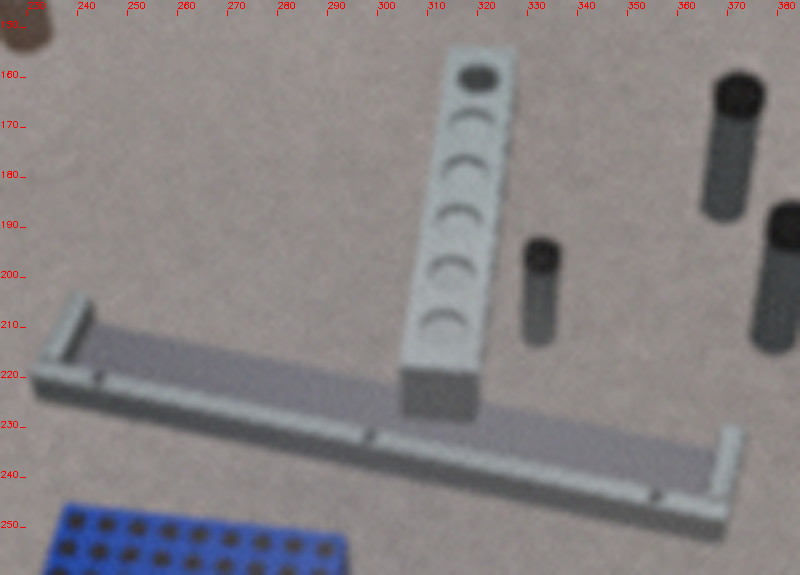

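```bash
cat > fit.py <<'E'
import pickle
from h import *
from scipy.optimize import least_squares
f,g=pickle.load(open("f0.pkl","rb"))
c=lambda p,o:(np.array(p)+.5)/5-.5+np.array(o)
T=lambda p:c(p,(245,145)); S=lambda p:c(p,(225,145))
def pose(x,P):
    P=np.array(P,float);cs,sn=np.cos(x[2]),np.sin(x[2])
    return np.c_[x[0]+cs*P[:,0]-sn*P[:,1],x[1]+sn*P[:,0]+cs*P[:,1],P[:,2]]
def fit(obs,x0):
    fun=lambda x:np.concatenate([(proj(fr,pose(x,[P]))-px).ravel() for fr,P,px in obs])
    r=least_squares(fun,x0,loss='soft_l1');print(np.round(r.x,4),np.round(r.fun.reshape(-1,2),1).tolist());return r.x
if __name__=="__main__":
    for tag,F in(("top",[f]),("scene",[g]),("both",[f,g])):
        print(tag)
        o=[(f,(.026,.15,.018),T((83,78))),(f,(.026,-.15,.018),T((750,55))),(f,(-.024,.15,.018),T((83,189))),(f,(-.024,-.15,.018),T((752,166))),
         (g,(.026,-.15,.018),S((33,374))),(g,(.026,.15,.018),S((728,510))),(g,(.026,.15,0),S((722,540))),(g,(.026,-.15,0),S((37,396))),(g,(-.024,.15,.018),S((742,427))),(g,(-.024,-.15,.018),S((72,290)))]
        b=fit([q for q in o if any(q[0] is k for k in F)],[.6,0,0])
        o=[(f,(.1,.016,.034),T((331,143))),(f,(.1,-.016,.034),T((405,129))),(f,(-.1,-.016,.034),T((487,580))),(f,(-.1,.016,.034),T((414,593))),
         (g,(.1,-.016,.034),S((402,368))),(g,(.1,.016,.034),S((480,370))),(g,(-.1,.016,.034),S((516,48))),(g,(-.1,-.016,.034),S((450,48))),(g,(.1,-.016,0),S((402,415))),(g,(.1,.016,0),S((477,420)))]
        r=fit([q for q in o if any(q[0] is k for k in F)],[.5,0,0])
        p=fit([q for q in [(f,(0,0,.055),T((300,266))),(g,(0,0,.055),S((542,254)))] if any(q[0] is k for k in F)],[.55,.05,0])
        cs,sn=np.cos(b[2]),np.sin(b[2]);M=np.array([[cs,sn],[-sn,cs]])
        print("bay frame: rack",M@(r[:2]-b[:2])*1e3,r[2]-b[2],"post",M@(p[:2]-b[:2])*1e3)
    print("jar",unproj(f,[216,208],.07),"vial",unproj(f,[447,255],.05),unproj(f,[257,210.5],.08),unproj(f,[274,245],.08),"block",unproj(f,[347,117],.028))
E
python3 fit.py
```

```text
top
[0.6556 0.0312 0.0052] [[-0.3, 0.1], [-0.2, 0.0], [0.0, -0.1], [0.5, 0.0]]
[0.5503 0.0367 0.1555] [[0.2, -0.4], [-0.3, -0.2], [0.1, 0.2], [0.0, 0.3]]
[0.5902 0.0818 0.    ] [[0.0, -0.0]]
bay frame: rack [-105.26537279    6.09129157] 0.15033917208289718 post [-65.15496446  50.96759972]
scene
[0.654  0.0306 0.0124] [[-0.8, -0.4], [0.0, 1.0], [0.3, 0.2], [-0.4, 0.5], [1.1, -1.4], [-0.1, -0.6]]
[0.5485 0.0368 0.1622] [[-0.0, -0.6], [-0.3, 0.2], [0.0, 0.3], [-0.1, -0.6], [0.3, 0.1], [0.1, 0.3]]
[0.5924 0.0827 0.    ] [[0.0, -0.0]]
bay frame: rack [-105.44039142    7.52262892] 0.1497789032458657 post [-60.93068078  52.89134011]
both
[0.655  0.0309 0.0077] [[-0.2, 0.5], [-0.1, 0.1], [0.1, 0.3], [0.7, 0.1], [-0.8, -0.3], [-0.0, 1.8], [0.3, 0.9], [-0.3, 0.6], [1.2, -0.7], [0.0, -0.5]]
[0.5495 0.0369 0.1597] [[-0.1, 0.1], [-0.6, 0.2], [0.2, 0.6], [0.1, 0.7], [-0.2, -0.2], [-0.5, 0.6], [0.1, 0.6], [-0.1, -0.3], [0.1, 0.5], [-0.1, 0.7]]
[0.5909 0.0822 0.    ] [[-0.2, -0.3], [-0.1, -0.5]]
bay frame: rack [-105.504944      6.80857833] 0.15208778876246792 post [-63.71538936  51.74967977]
jar [[0.5724174  0.26790968 0.07      ]] vial [[ 0.46252855 -0.21388283  0.05      ]] [[0.56438527 0.17935859 0.08      ]] [[0.49272131 0.14495347 0.08      ]] block [[ 0.77132762 -0.01516467  0.028     ]]
```

```bash
python3 - <<'E'
from plant import env
from h import *
s=env.sense();print(R.from_rotvec(s["ee_rot"]).as_matrix().round(3),s["eef_pos"])
E
```

```text
[[-0.919 -0.001  0.394]
 [-0.394  0.001 -0.919]
 [ 0.    -1.    -0.001]] [ 0.25583607 -0.59721146  0.24689257]
```

```bash
python3 -m inch '[{"xyz":[32,50,0],"rot":[0,0,0.1],"claw":255},{"xyz":[64,100,0],"rot":[0,0,0.2],"claw":255},{"xyz":[96,150,0],"rot":[0,0,0.3],"claw":255},{"xyz":[128,200,0],"rot":[0,0,0.4],"claw":255},{"xyz":[160,250,0],"rot":[0,0,0.5],"claw":255},{"xyz":[192,300,0],"rot":[0,0,0.6],"claw":255},{"xyz":[224,350,0],"rot":[0,0,0.7],"claw":255},{"xyz":[256,400,0],"rot":[0,0,0.8],"claw":255}]'
```

```text
t: 1.2
eef_pos: [0.5126, -0.1959, 0.2477]
ee_rot: [-1.015, 1.471, -1.472]
force: [0.5, -1.6, -1.0]
finger_gap: 0.171
```

```bash
python3 -m inch '[{"xyz":[32,50,0],"rot":[0,0,0.1],"claw":255},{"xyz":[64,100,0],"rot":[0,0,0.2],"claw":255},{"xyz":[96,150,0],"rot":[0,0,0.3],"claw":255},{"xyz":[128,192,-20],"rot":[0,0,0.366],"claw":255},{"xyz":[128,192,-70],"rot":[0,0,0.366],"claw":255},{"xyz":[128,192,-120],"rot":[0,0,0.366],"claw":255},{"xyz":[128,192,-120],"rot":[0,0,0.366],"claw":255}]'; python3 - <<'E'
from plant import env
from h import *
s=env.sense();print(R.from_rotvec(s["ee_rot"]).as_matrix().round(3),s["eef_pos"])
for n in ("scene","top"):
    f=env.grab_frame(n); cv2.imwrite(f"pics/{n}2.png",f["pixels"][:,:,::-1])
E
```

```text
t: 2.08
eef_pos: [0.6366, -0.0059, 0.1231]
ee_rot: [-1.216, 1.216, -1.204]
force: [0.2, 0.1, 0.8]
finger_gap: 0.004
[[ 0.    -0.009  1.   ]
 [-1.     0.     0.   ]
 [-0.    -1.    -0.009]] [ 0.63662915 -0.0059118   0.12307462]
```

View pics/scene2.png

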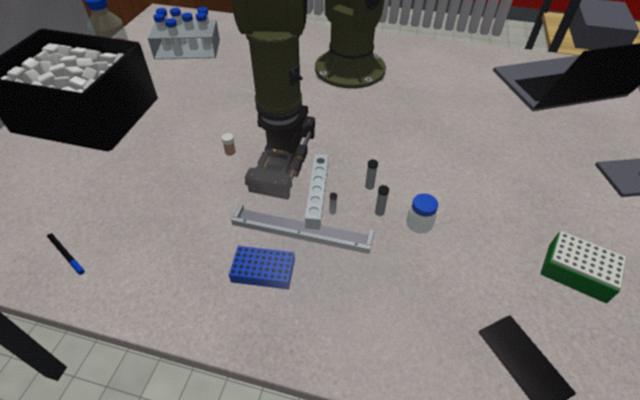

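View pics/top2.png

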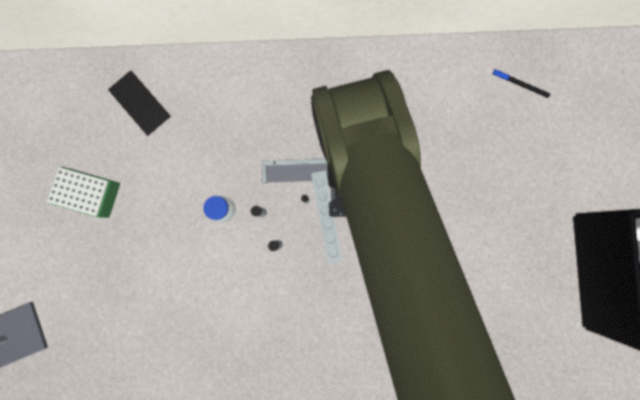

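```bash
python3 -m inch '[{"xyz":[8,0,-50],"rot":[0,0,0],"claw":255},{"xyz":[8,0,-85],"rot":[0,0,0],"claw":255},{"xyz":[8,0,-96],"rot":[0,0,0],"claw":255},{"xyz":[8,10,-96],"rot":[0,0,0],"claw":255},{"xyz":[8,20,-96],"rot":[0,0,0],"claw":255},{"xyz":[8,25,-96],"rot":[0,0,0],"claw":255}]' && python3 -m inch '[{"xyz":[0,5,0],"rot":[0,0,0],"claw":255},{"xyz":[0,10,0],"rot":[0,0,0],"claw":255},{"xyz":[0,15,0],"rot":[0,0,0],"claw":255},{"xyz":[0,20,0],"rot":[0,0,0],"claw":255},{"xyz":[0,20,0],"rot":[0,0,0],"claw":255}]'; python3 - <<'E'
from plant import env
from h import *
f=env.grab_frame("scene");crop(f,225,105,385,260,"pics/s3.png")
f=env.grab_frame("top");crop(f,245,145,405,265,"pics/t3.png")
E
```

```text
t: 2.92
eef_pos: [0.649, 0.0215, 0.0336]
ee_rot: [-1.207, 1.206, -1.209]
force: [0.1, 0.2, 0.4]
finger_gap: 0.005
t: 3.55
eef_pos: [0.6478, 0.0404, 0.0315]
ee_rot: [-1.209, 1.209, -1.208]
force: [-0.2, -0.5, -0.7]
finger_gap: -0.001
```

View pics/s3.png

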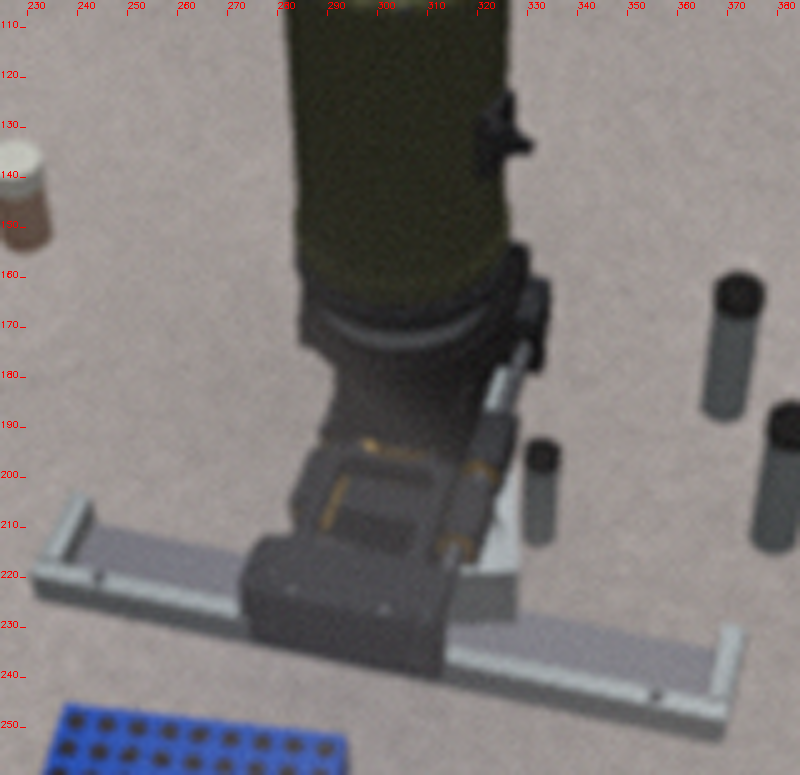

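View pics/t3.png

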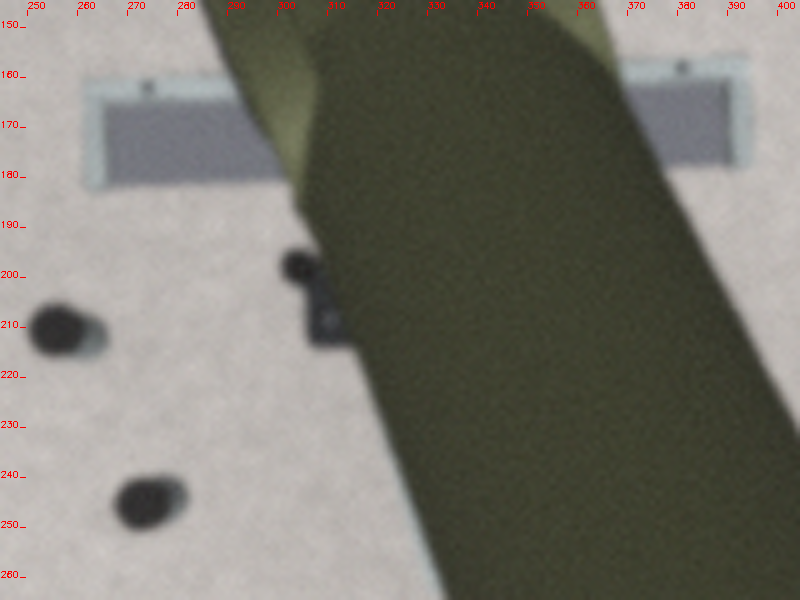

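```bash
python3 -m inch '[{"xyz":[0,5,0],"rot":[0,0,0],"claw":255},{"xyz":[0,10,0],"rot":[0,0,0],"claw":255},{"xyz":[0,15,0],"rot":[0,0,0],"claw":255},{"xyz":[2,20,0],"rot":[0,0,0],"claw":255},{"xyz":[2,24,0],"rot":[0,0,0],"claw":255},{"xyz":[2,24,0],"rot":[0,0,0],"claw":255}]'; python3 - <<'E'
from plant import env
from h import *
f=env.grab_frame("scene");crop(f,225,105,385,260,"pics/s4.png")
E
```

```text
t: 4.4
eef_pos: [0.6508, 0.0646, 0.032]
ee_rot: [-1.207, 1.208, -1.209]
force: [4.3, -1.6, -0.8]
finger_gap: 0.005
```

View pics/s4.png

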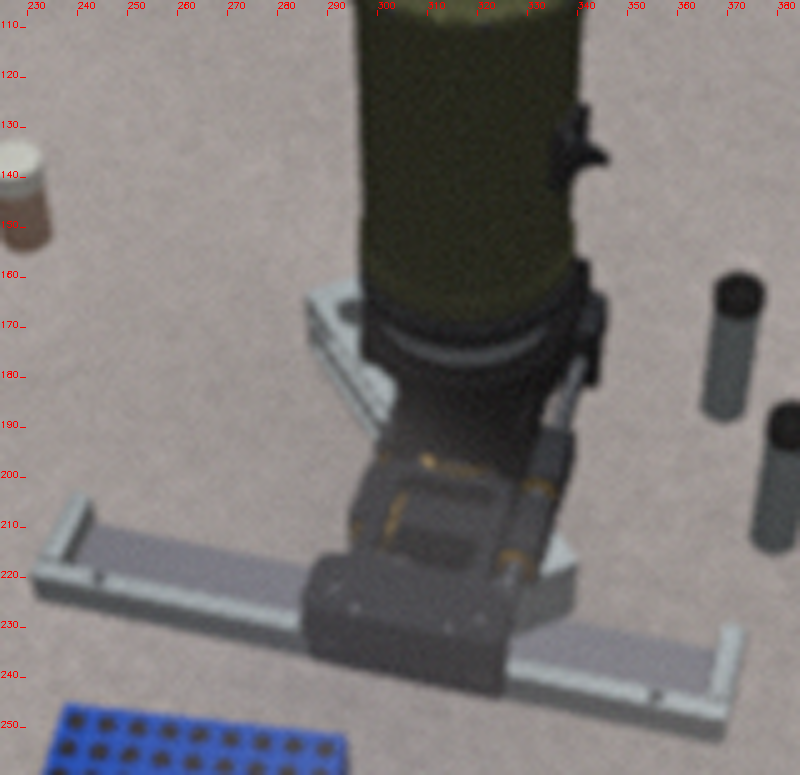

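```bash
python3 -m inch '[{"xyz":[-2,-12,0],"rot":[0,0,0],"claw":255},{"xyz":[-2,-15,40],"rot":[0,0,0],"claw":255},{"xyz":[-2,-15,90],"rot":[0,0,0],"claw":255},{"xyz":[-50,-15,115],"rot":[0,0,0],"claw":255},{"xyz":[-110,-15,115],"rot":[0,0,0],"claw":255},{"xyz":[-170,-15,115],"rot":[0,0,0],"claw":255},{"xyz":[-220,-15,115],"rot":[0,0,0],"claw":255},{"xyz":[-220,-15,115],"rot":[0,0,0],"claw":255}]'; python3 - <<'E'
from plant import env
from h import *
f=env.grab_frame("scene");crop(f,225,105,385,260,"pics/s5.png")
f=env.grab_frame("top");crop(f,245,145,405,265,"pics/t5.png")
E
```

```text
t: 5.45
eef_pos: [0.425, 0.0475, 0.1454]
ee_rot: [-1.215, 1.211, -1.211]
force: [0.4, -0.5, 0.5]
finger_gap: 0.005
```

View pics/s5.png

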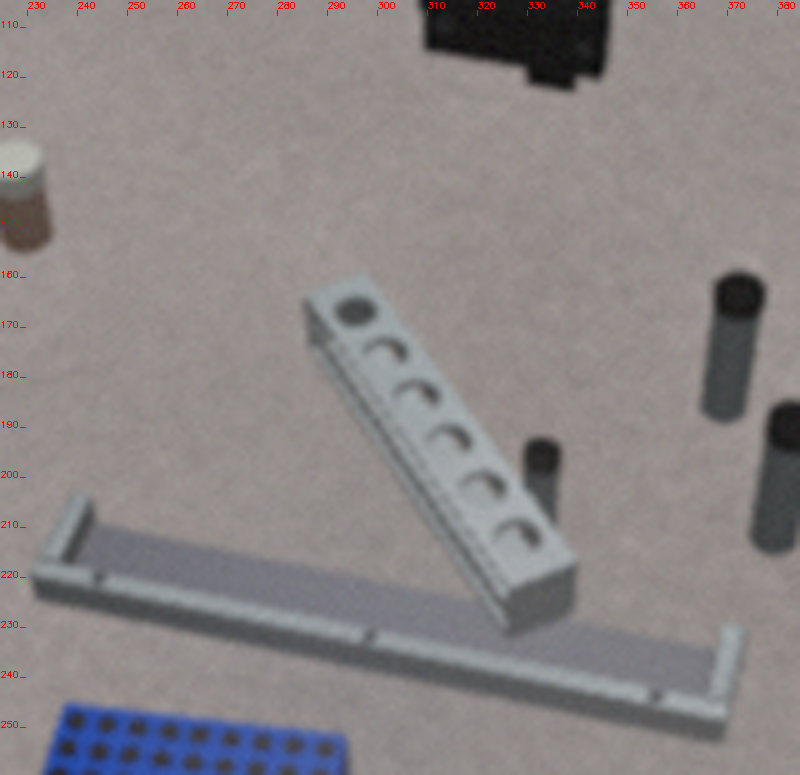

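View pics/t5.png

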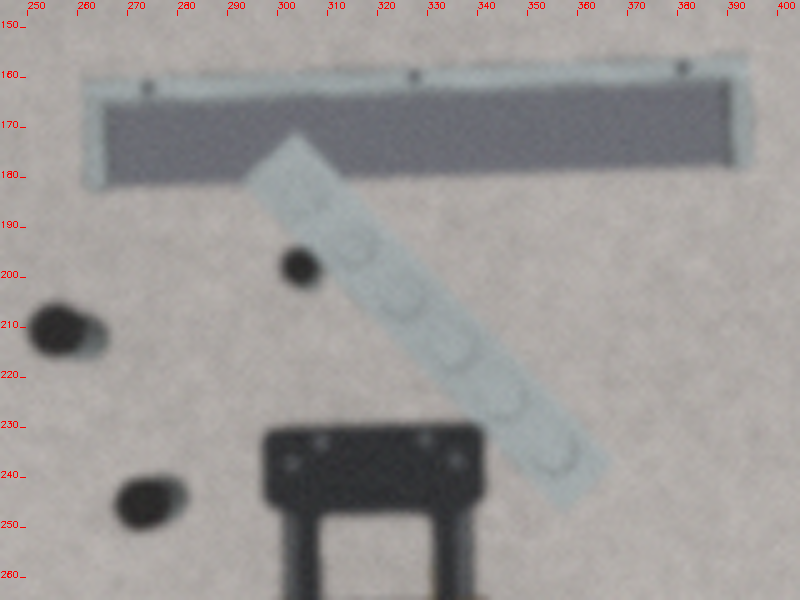

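```bash
python3 - <<'E'
from fit import *
o=[(f,(.1,.016,.034),T((243,180))),(f,(.1,-.016,.034),T((295,132))),(f,(-.1,-.016,.034),T((612,459))),(f,(-.1,.016,.034),T((562,513)))]
x=fit(o,[.55,.03,.7])
S2=lambda p:c(p,(225,105))
o2=[(g,(.1,-.016,.034),S2((511,596))),(g,(.1,.016,.034),S2((577,565))),(g,(-.1,.016,.034),S2((362,278))),(g,(-.1,-.016,.034),S2((305,300)))]
fit(o2,[.55,.03,.7]);x=fit(o+o2,[.55,.03,.7])
u=np.array([np.cos(x[2]),np.sin(x[2])]);n=np.array([-u[1],u[0]])
print("post t,n",(np.array([.591,.082])-x[:2])@u,(np.array([.591,.082])-x[:2])@n)
print("near side pt",x[:2]-.085*u+.016*n, "corner",x[:2]-.1*u+.016*n)
E
```

```text
[0.5672 0.0286 0.7406] [[-0.2, 0.1], [-0.0, -0.3], [0.4, 0.3], [-0.2, -0.1]]
[0.5692 0.0282 0.7499] [[-0.1, -0.2], [0.2, 0.3], [0.3, -0.1], [-0.5, -0.1]]
[0.5679 0.0284 0.744 ] [[-0.2, -0.1], [-0.1, -0.5], [0.6, -0.2], [0.0, -0.6], [-0.1, -0.6], [0.2, 0.0], [0.8, -0.5], [-0.0, -0.5]]
post t,n 0.05331014839010212 0.02382337231456305
near side pt [ 0.49453808 -0.01742837] corner [ 0.48350197 -0.02758732]
```

```bash
python3 -m inch '[{"xyz":[20,-50,0],"rot":[0,0,0],"claw":255},{"xyz":[20,-57,-50],"rot":[0,0,0],"claw":255},{"xyz":[20,-57,-100],"rot":[0,0,0],"claw":255},{"xyz":[20,-57,-115],"rot":[0,0,0],"claw":255},{"xyz":[20,-57,-115],"rot":[0,0,0],"claw":255}]' && python3 -m inch '[{"xyz":[10,0,0],"rot":[0,0,0],"claw":255},{"xyz":[20,0,0],"rot":[0,0,0],"claw":255},{"xyz":[28,0,0],"rot":[0,0,0],"claw":255},{"xyz":[34,-4,0],"rot":[0,0,0],"claw":255},{"xyz":[40,-9,0],"rot":[0,0,0],"claw":255},{"xyz":[46,-14,0],"rot":[0,0,0],"claw":255},{"xyz":[53,-20,0],"rot":[0,0,0],"claw":255},{"xyz":[60,-25,0],"rot":[0,0,0],"claw":255}]'; python3 - <<'E'
from plant import env
from h import *
f=env.grab_frame("scene");crop(f,225,105,385,260,"pics/s6.png")
E
```

```text
t: 6.18
eef_pos: [0.4501, -0.0079, 0.0311]
ee_rot: [-1.21, 1.211, -1.207]
force: [0.2, 0.2, 0.3]
finger_gap: 0.009
t: 7.18
eef_pos: [0.5104, -0.0341, 0.0315]
ee_rot: [-1.209, 1.21, -1.21]
force: [-0.1, -0.1, 0.8]
finger_gap: 0.009
```

View pics/s6.png

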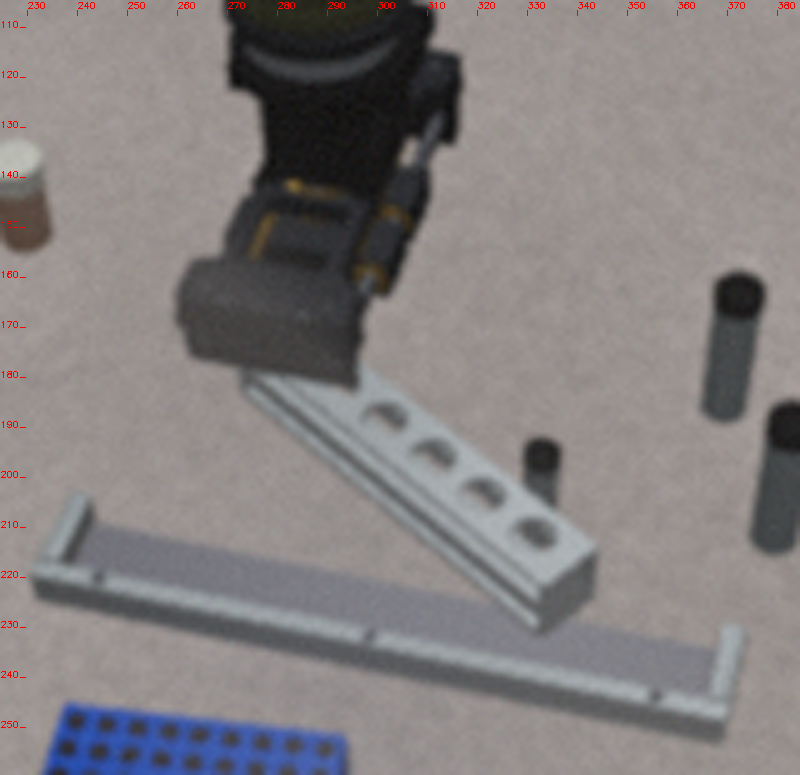

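```bash
python3 -m inch '[{"xyz":[8,-4,0],"rot":[0,0,0],"claw":255},{"xyz":[16,-8,0],"rot":[0,0,0],"claw":255},{"xyz":[24,-11,0],"rot":[0,0,0],"claw":255},{"xyz":[32,-13,0],"rot":[0,0,0],"claw":255},{"xyz":[40,-15,0],"rot":[0,0,0],"claw":255},{"xyz":[48,-16,0],"rot":[0,0,0],"claw":255},{"xyz":[54,-16,0],"rot":[0,0,0],"claw":255},{"xyz":[54,-16,0],"rot":[0,0,0],"claw":255}]'; python3 - <<'E'
from plant import env
from h import *
f=env.grab_frame("scene");crop(f,225,105,385,260,"pics/s7.png")
f=env.grab_frame("top");crop(f,245,145,405,265,"pics/t7.png")
E
```

```text
t: 8.22
eef_pos: [0.5646, -0.0492, 0.0317]
ee_rot: [-1.208, 1.209, -1.209]
force: [0.1, 0.2, -0.7]
finger_gap: 0.008
```

View pics/s7.png

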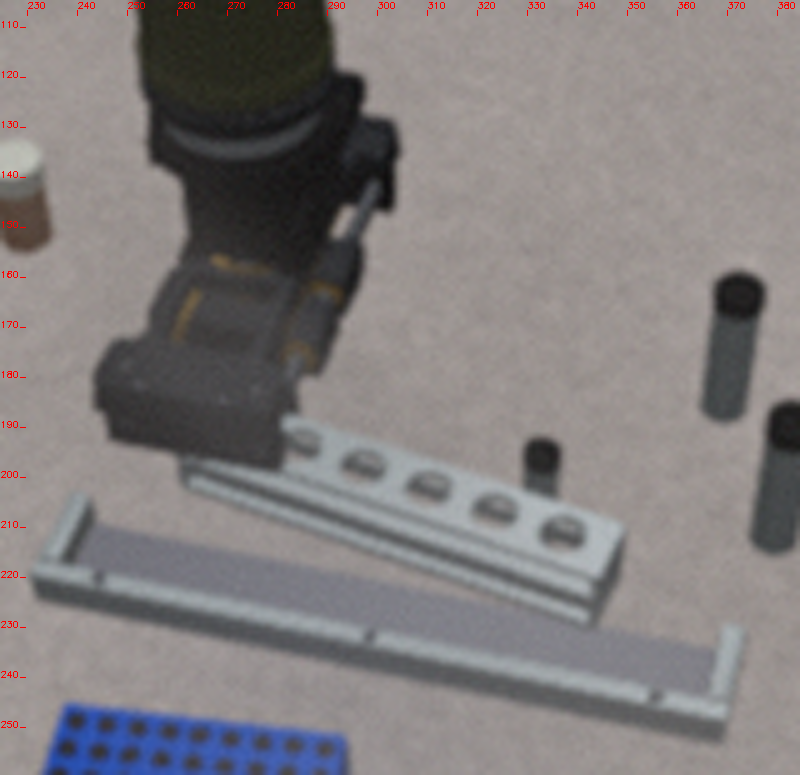

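View pics/t7.png

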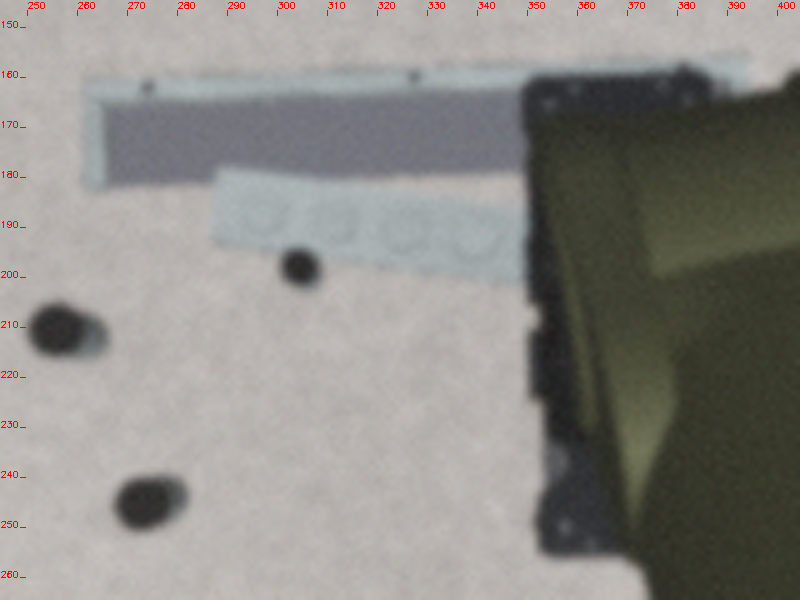

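```bash
python3 -m inch '[{"xyz":[7,0,0],"rot":[0,0,0],"claw":255},{"xyz":[14,0,0],"rot":[0,0,0],"claw":255},{"xyz":[14,0,0],"rot":[0,0,0],"claw":255},{"xyz":[-10,0,0],"rot":[0,0,0],"claw":255},{"xyz":[-15,30,0],"rot":[0,0,0],"claw":255},{"xyz":[-15,61,0],"rot":[0,0,0],"claw":255},{"xyz":[-15,61,0],"rot":[0,0,0],"claw":255}]'; python3 - <<'E'
from plant import env
from h import *
f=env.grab_frame("scene");crop(f,225,105,385,260,"pics/s8.png")
f=env.grab_frame("top");crop(f,245,145,405,265,"pics/t8.png")
E
```

```text
t: 9.2
eef_pos: [0.549, 0.0149, 0.032]
ee_rot: [-1.21, 1.206, -1.205]
force: [-0.1, -0.6, 0.2]
finger_gap: 0.002
```

View pics/s8.png

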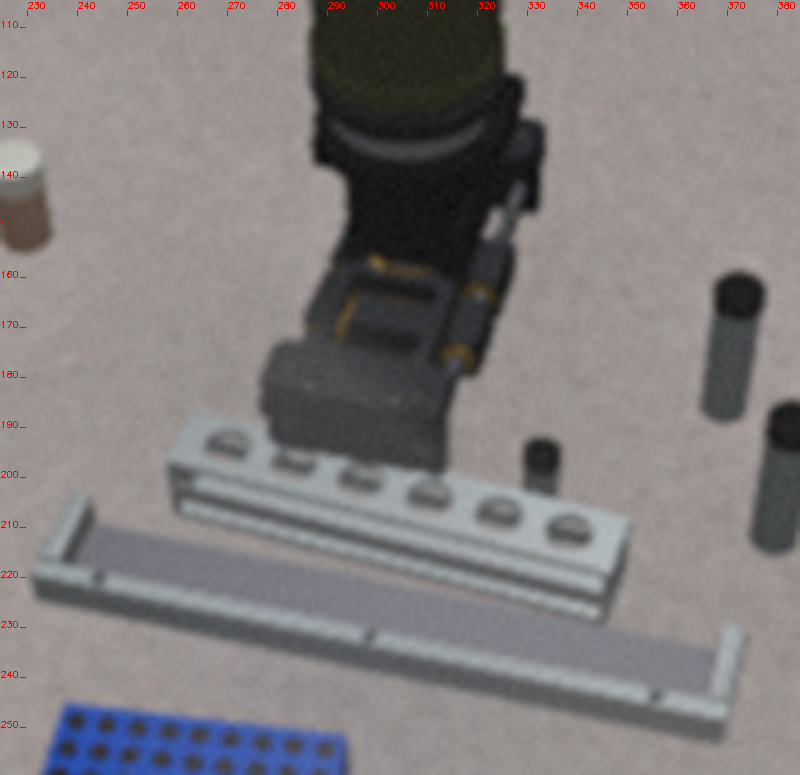

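View pics/t8.png

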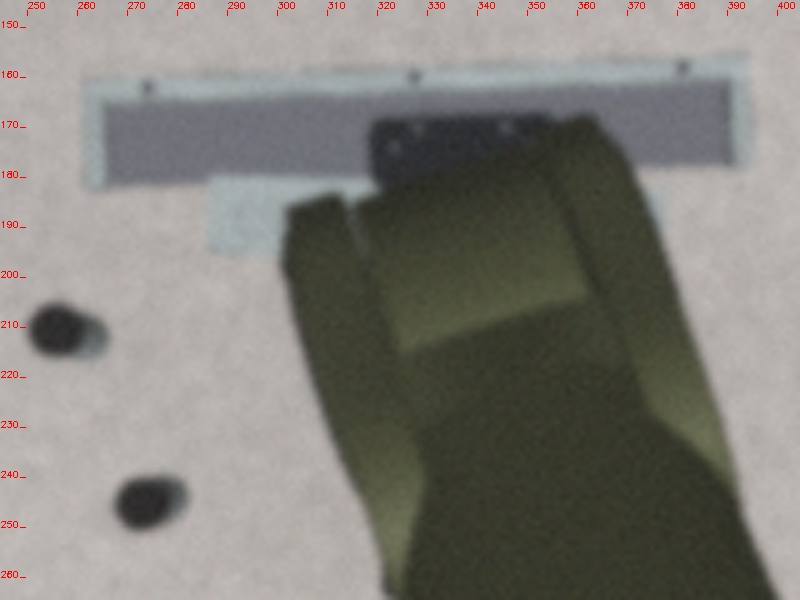

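```bash
python3 - <<'E'
from fit import *
S2=lambda p:c(p,(225,105))
o2=[(g,(.1,-.016,.034),S2((605,577))),(g,(.1,.016,.034),S2((630,518))),(g,(-.1,.016,.034),S2((197,413))),(g,(-.1,-.016,.034),S2((170,463)))]
fit(o2,[.55,.03,1.5])
E
```

```text
[0.6107 0.0232 1.5067] [[1.0, -0.2], [0.1, 0.6], [-0.3, -0.3], [-0.7, -0.2]]
```

```bash
python3 -m inch '[{"xyz":[15,0,0],"rot":[0,0,0],"claw":255},{"xyz":[25,0,0],"rot":[0,0,0],"claw":255},{"xyz":[33,0,0],"rot":[0,0,0],"claw":255},{"xyz":[41,0,0],"rot":[0,0,0],"claw":255},{"xyz":[49,0,0],"rot":[0,0,0],"claw":255},{"xyz":[57,0,0],"rot":[0,0,0],"claw":255},{"xyz":[64,0,0],"rot":[0,0,0],"claw":255},{"xyz":[69,0,0],"rot":[0,0,0],"claw":255}]'; python3 - <<'E'
from plant import env
from h import *
f=env.grab_frame("scene");crop(f,225,105,385,260,"pics/s9.png")
E
```

```text
t: 10.3
eef_pos: [0.6183, 0.0116, 0.0315]
ee_rot: [-1.209, 1.209, -1.209]
force: [-2.1, -0.1, 0.3]
finger_gap: 0.003
```

View pics/s9.png

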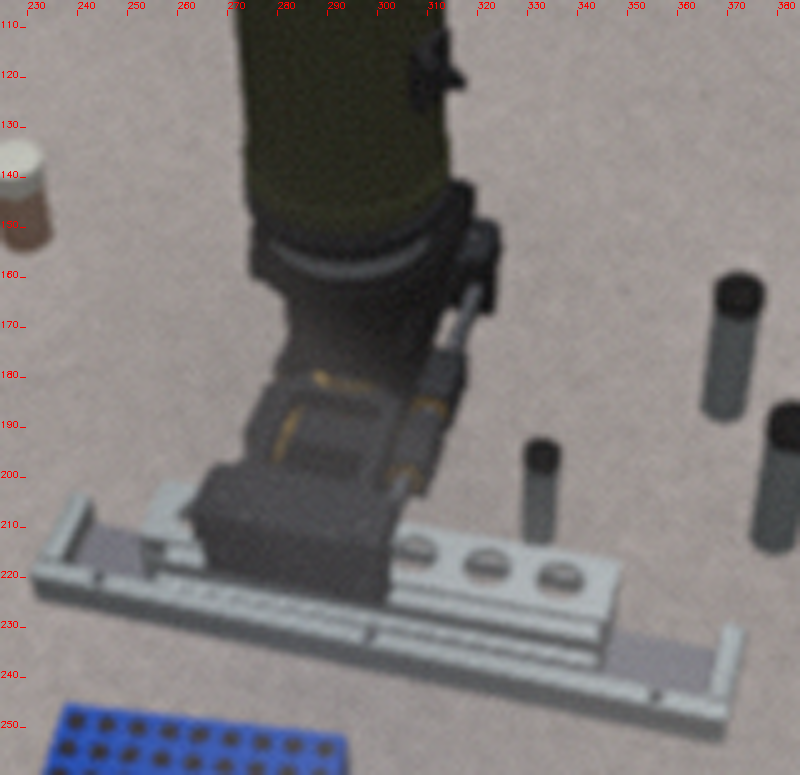

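```bash
python3 -m inch '[{"xyz":[2,0,0],"rot":[0,0,0],"claw":255},{"xyz":[4,0,0],"rot":[0,0,0],"claw":255},{"xyz":[5,0,0],"rot":[0,0,0],"claw":255},{"xyz":[5,0,0],"rot":[0,0,0],"claw":255}]';python3 -m inch '[{"xyz":[1,0,0],"rot":[0,0,0],"claw":255},{"xyz":[2,0,0],"rot":[0,0,0],"claw":255},{"xyz":[2,0,0],"rot":[0,0,0],"claw":255}]'
```

```text
t: 10.85
eef_pos: [0.623, 0.0115, 0.0316]
ee_rot: [-1.209, 1.209, -1.209]
force: [0.1, 0.3, 0.1]
finger_gap: 0.004
t: 11.22
eef_pos: [0.6251, 0.0115, 0.0316]
ee_rot: [-1.209, 1.209, -1.209]
force: [-1.3, -0.1, -0.2]
finger_gap: 0.005
```

```bash
python3 -m inch '[{"xyz":[0.5,0,0],"rot":[0,0,0],"claw":255},{"xyz":[1,0,0],"rot":[0,0,0],"claw":255},{"xyz":[1,0,0],"rot":[0,0,0],"claw":255}]';python3 -m inch '[{"xyz":[0.5,0,0],"rot":[0,0,0],"claw":255},{"xyz":[1,0,0],"rot":[0,0,0],"claw":255},{"xyz":[1,0,0],"rot":[0,0,0],"claw":255}]'; python3 - <<'E'
from plant import env
from h import *
f=env.grab_frame("scene");crop(f,225,105,385,260,"pics/s10.png")
E
```

```text
t: 11.6
eef_pos: [0.626, 0.0115, 0.0316]
ee_rot: [-1.209, 1.209, -1.209]
force: [-1.2, -0.7, 0.3]
finger_gap: 0.0
t: 11.98
eef_pos: [0.6269, 0.0117, 0.0316]
ee_rot: [-1.209, 1.209, -1.209]
force: [-1.5, 0.4, 0.4]
finger_gap: -0.003
```

View pics/s10.png

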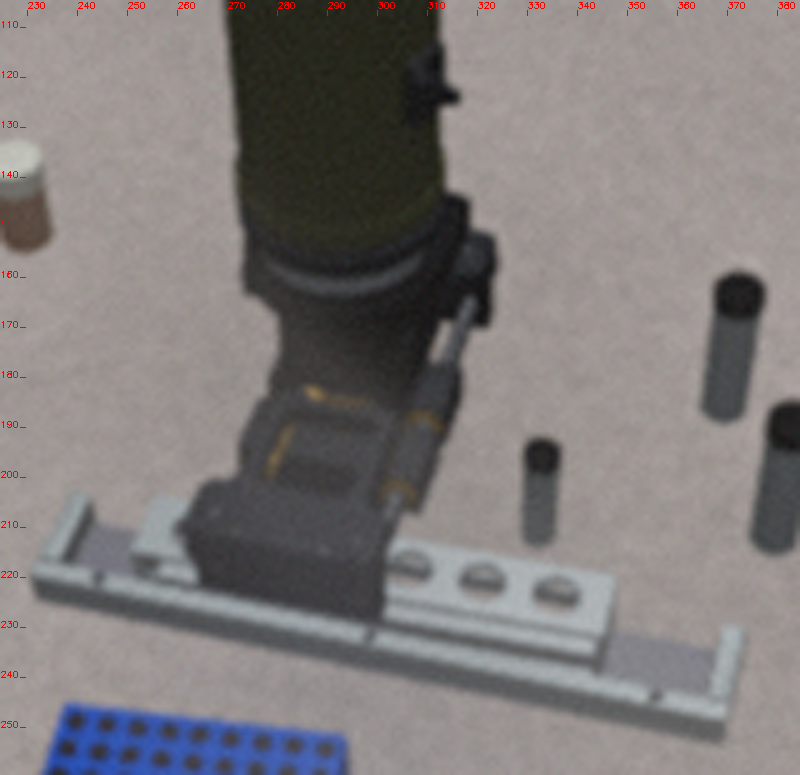

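```bash
for i in 1 2; do python3 -m inch '[{"xyz":[0.5,0,0],"rot":[0,0,0],"claw":255},{"xyz":[1,0,0],"rot":[0,0,0],"claw":255},{"xyz":[1,0,0],"rot":[0,0,0],"claw":255}]' | egrep 'pos|force'; done
```

```text
eef_pos: [0.628, 0.0117, 0.0316]
force: [-1.6, 0.8, 0.8]
eef_pos: [0.6291, 0.0116, 0.0316]
force: [-2.4, 0.5, 0.0]
```

```bash
python3 -m inch '[{"xyz":[0.5,0,0],"rot":[0,0,0],"claw":255},{"xyz":[1,0,0],"rot":[0,0,0],"claw":255},{"xyz":[1,0,0],"rot":[0,0,0],"claw":255}]' | egrep 'pos|force';  python3 - <<'E'
from plant import env
from h import *
f=env.grab_frame("scene");crop(f,235,190,385,255,"pics/s11.png")
E
```

```text
eef_pos: [0.6297, 0.0115, 0.0315]
force: [-3.6, 0.6, 1.5]
```

View pics/s11.png

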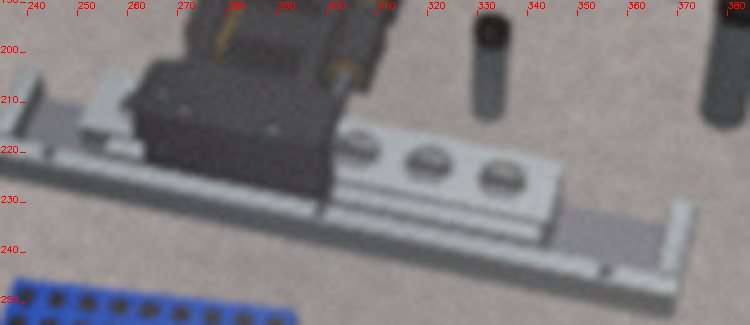

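```bash
for i in 1 2 3; do python3 -m inch '[{"xyz":[0.5,0,0],"rot":[0,0,0],"claw":255},{"xyz":[1,0,0],"rot":[0,0,0],"claw":255},{"xyz":[1,0,0],"rot":[0,0,0],"claw":255}]' | egrep 'pos|force'; done
```

```text
eef_pos: [0.6298, 0.0116, 0.0315]
force: [-6.6, 1.0, 4.6]
eef_pos: [0.6298, 0.0116, 0.0314]
force: [-8.9, 0.2, 6.1]
eef_pos: [0.6299, 0.0116, 0.0314]
force: [-12.8, 1.1, 8.6]
```

```bash
python3 -m inch '[{"xyz":[-10,0,0],"rot":[0,0,0],"claw":255},{"xyz":[-35,0,0],"rot":[0,0,0],"claw":255},{"xyz":[-50,0,20],"rot":[0,0,0],"claw":255},{"xyz":[-80,-10,60],"rot":[0,0,0],"claw":255},{"xyz":[-120,-30,100],"rot":[0,0,0],"claw":255},{"xyz":[-160,-60,120],"rot":[0,0,0],"claw":255},{"xyz":[-200,-60,120],"rot":[0,0,0],"claw":255},{"xyz":[-200,-60,120],"rot":[0,0,0],"claw":255}]'; python3 - <<'E'
from plant import env
from h import *
f=env.grab_frame("scene");crop(f,230,140,390,255,"pics/s12.png")
f=env.grab_frame("top");crop(f,245,145,405,265,"pics/t12.png");cv2.imwrite("pics/top12.png",f["pixels"][:,:,::-1])
E
```

```text
t: 15.32
eef_pos: [0.4315, -0.0501, 0.152]
ee_rot: [-1.209, 1.208, -1.215]
force: [1.0, 0.1, 0.6]
finger_gap: 0.007
```

View pics/s12.png

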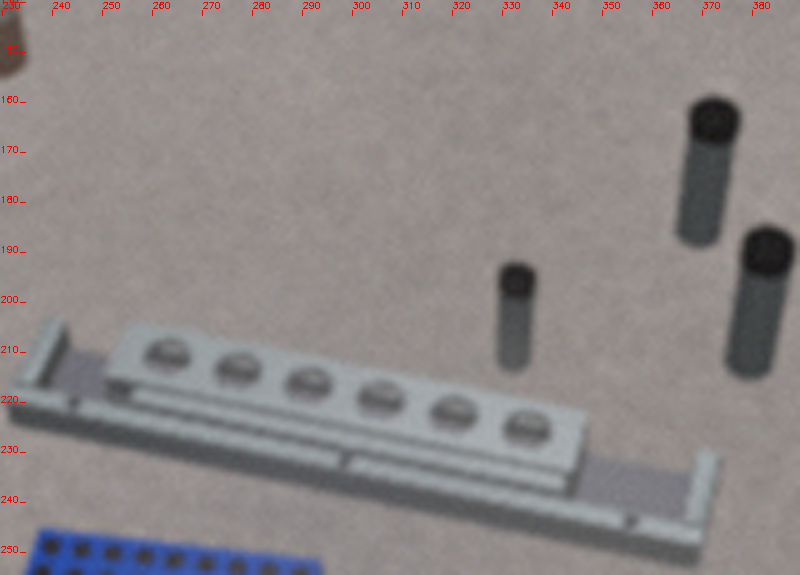

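View pics/t12.png

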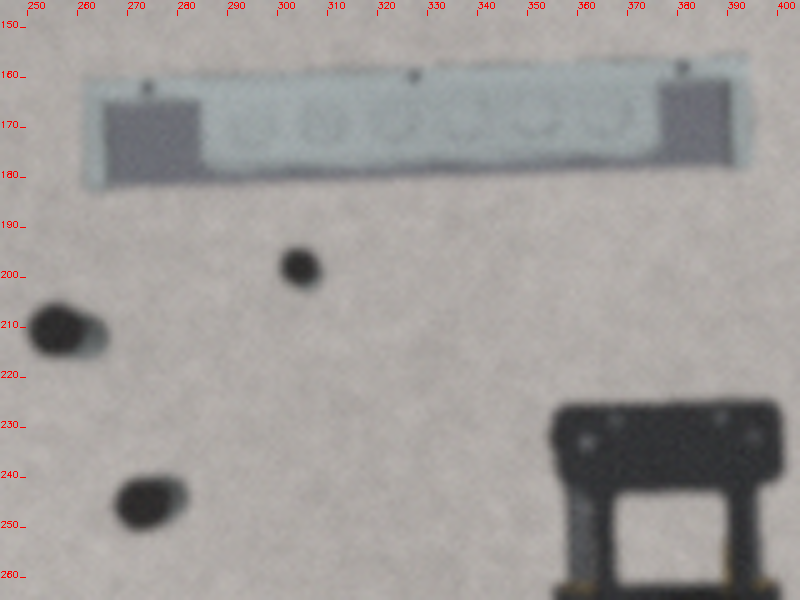

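View pics/top12.png

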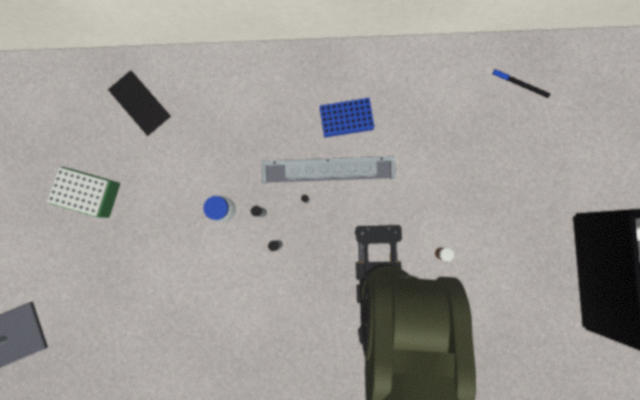

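```bash
python3 - <<'E'
from plant import env
from h import *
f=env.grab_frame("top");im=f["pixels"].astype(float).sum(2)
E1=[];E2=[]
# straighten: intensity along v at each u ; front rack edge= bright->dark (min gradient), strip front edge= dark->bright
for u in range(288,374,4):
    col=im[170:186,u-1:u+2].mean(1);
    k=np.argmin(col); w=np.clip((col.max()*0+np.median(im[176:186,300:340])) ,0,None)
    gr=np.diff(col)
    i=gr.argmin();j=gr.argmax()
    sub=lambda g,i: i+ (0 if i in(0,len(g)-1) else .5*(g[i-1]-g[i+1])/(g[i-1]-2*g[i]+g[i+1]))
    E1.append((u,170.5+sub(-gr,i)));E2.append((u,170.5+sub(gr,j)))
E1=np.array(E1);E2=np.array(E2)
for E in(E1,E2):
    p=np.polyfit(E[:,0],E[:,1],1);r=E[:,1]-np.polyval(p,E[:,0]);m=abs(r)<1;p=np.polyfit(E[m,0],E[m,1],1);print(p,np.polyval(p,[290,372]),r.round(1))
u=np.array([288,374]);
p1=np.polyfit(*E1.T,1)
B=[]
for u0 in range(262,394,4):
    col=im[150:163,u0-1:u0+2].mean(1);g=abs(np.diff(col[:]));i=g[:9].argmax();B.append((u0,150.5+i))
B=np.array(B);print("back",np.polyfit(*B.T,1))
a=unproj(f,np.c_[[290,372],np.polyval(np.polyfit(*E1.T,1),[290,372])],.034);b=unproj(f,np.c_[[290,372],np.polyval(np.polyfit(*E2.T,1),[290,372])],0)
print(a,b)
E
```

```text
[-3.50058761e-02  1.88332409e+02] [178.18070452 175.31022268] [-1.1  0.7 -0.1 -0.3 -0.4  0.1  0.5  0.8  0.4  0.  -0.2 -0.3 -0.1  0.4
  0.7 -0.5  0.  -0.4 -0.4 -0.2  0.   0.2]
[-3.63801934e-02  1.91957071e+02] [181.40681463 178.42363878] [ 0.   0.2  0.  -0.1 -0.2 -0.1  0.1  0.2  0.2 -0.3 -0.1 -0.2 -0.   0.1
  0.1  0.2 -0.3  0.1 -0.2  0.   0.1  0.1]
back [-1.32018717e-02  1.61288659e+02]
[[ 0.6365609   0.11446897  0.034     ]
 [ 0.63710309 -0.06540357  0.034     ]] [[ 0.63322784  0.11812367  0.        ]
 [ 0.63482038 -0.06875645  0.        ]]
```

```bash
python3 -m inch '[{"xyz":[60,0,0],"rot":[0,0,0],"claw":255},{"xyz":[110,0,-30],"rot":[0,0,0],"claw":255},{"xyz":[150,0,-70],"rot":[0,0,0],"claw":255},{"xyz":[160,0,-110],"rot":[0,0,0],"claw":255},{"xyz":[165,0,-120],"rot":[0,0,0],"claw":255},{"xyz":[185,0,-120],"rot":[0,0,0],"claw":255},{"xyz":[193,0,-120],"rot":[0,0,0],"claw":255},{"xyz":[195,0,-120],"rot":[0,0,0],"claw":255}]'; for i in 1 2 3 4; do python3 -m inch '[{"xyz":[0.5,0,0],"rot":[0,0,0],"claw":255},{"xyz":[1,0,0],"rot":[0,0,0],"claw":255},{"xyz":[1,0,0],"rot":[0,0,0],"claw":255}]' | egrep 'pos|force'; done
```

```text
t: 16.48
eef_pos: [0.6289, -0.0483, 0.0326]
ee_rot: [-1.208, 1.208, -1.21]
force: [1.1, 0.3, 0.7]
finger_gap: 0.001
eef_pos: [0.6287, -0.0486, 0.0318]
force: [0.6, -0.0, -0.7]
eef_pos: [0.6298, -0.0485, 0.0315]
force: [-0.4, -0.8, 0.5]
eef_pos: [0.6301, -0.0485, 0.0315]
force: [-6.1, 0.3, 3.1]
eef_pos: [0.6301, -0.0486, 0.0314]
force: [-8.2, -0.0, 5.9]
```

```bash
python3 -m inch '[{"xyz":[-15,0,0],"rot":[0,0,0],"claw":255},{"xyz":[-25,30,0],"rot":[0,0,0],"claw":255},{"xyz":[-25,70,0],"rot":[0,0,0],"claw":255},{"xyz":[-25,93,0],"rot":[0,0,0],"claw":255},{"xyz":[-15,93,0],"rot":[0,0,0],"claw":255},{"xyz":[-6,93,0],"rot":[0,0,0],"claw":255},{"xyz":[-4,93,0],"rot":[0,0,0],"claw":255},{"xyz":[-4,93,0],"rot":[0,0,0],"claw":255}]'; for i in 1 2 3 4; do python3 -m inch '[{"xyz":[0.5,0,0],"rot":[0,0,0],"claw":255},{"xyz":[1,0,0],"rot":[0,0,0],"claw":255},{"xyz":[1,0,0],"rot":[0,0,0],"claw":255}]' | egrep 'pos|force'; done
```

```text
t: 18.98
eef_pos: [0.6282, 0.0433, 0.0313]
ee_rot: [-1.209, 1.21, -1.211]
force: [-0.0, -0.2, 0.1]
finger_gap: 0.002
eef_pos: [0.629, 0.0445, 0.0317]
force: [-0.5, -0.1, 0.2]
eef_pos: [0.6294, 0.0445, 0.0315]
force: [-3.8, 0.2, 2.2]
eef_pos: [0.6295, 0.0445, 0.0315]
force: [-6.8, -0.8, 5.0]
eef_pos: [0.6296, 0.0445, 0.0315]
force: [-8.9, -0.4, 6.7]
```

```bash
python3 -m inch '[{"xyz":[-10,0,0],"rot":[0,0,0],"claw":255},{"xyz":[-35,-10,0],"rot":[0,0,0],"claw":255},{"xyz":[-50,-30,20],"rot":[0,0,0],"claw":255},{"xyz":[-80,-50,60],"rot":[0,0,0],"claw":255},{"xyz":[-120,-70,100],"rot":[0,0,0],"claw":255},{"xyz":[-160,-70,140],"rot":[0,0,0],"claw":255},{"xyz":[-190,-70,160],"rot":[0,0,0],"claw":255},{"xyz":[-190,-70,160],"rot":[0,0,0],"claw":255}]'; python3 - <<'E'
from plant import env
from h import *
f=env.grab_frame("scene");crop(f,230,140,390,255,"pics/s13.png")
f=env.grab_frame("top");cv2.imwrite("pics/top13.png",f["pixels"][:,:,::-1])
import pickle;f0,_=pickle.load(open("f0.pkl","rb"))
d=abs(f["pixels"].astype(int)-f0["pixels"]).sum(2)
for n,(u,v,r) in dict(jar=(216,208,20),vial=(447,255,14),block=(347,117,30)).items(): print(n,d[v-r:v+r,u-r:u+r].mean(), d[20:60,20:60].mean())
E
```

```text
t: 21.48
eef_pos: [0.4421, -0.0263, 0.1934]
ee_rot: [-1.208, 1.204, -1.216]
force: [1.3, -0.0, -0.9]
finger_gap: 0.003
jar 35.908125 41.53875
vial 37.17984693877551 41.53875
block 32.555 41.53875
```

View pics/s13.png

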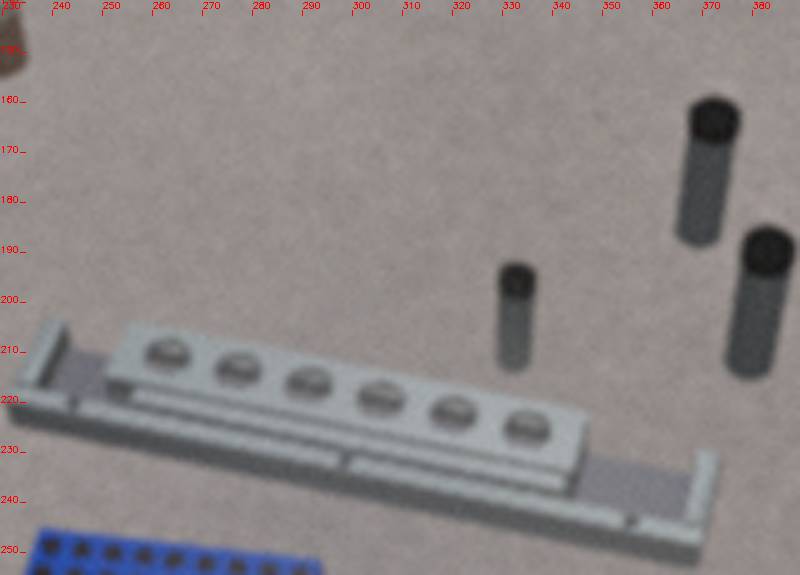

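View pics/top13.png

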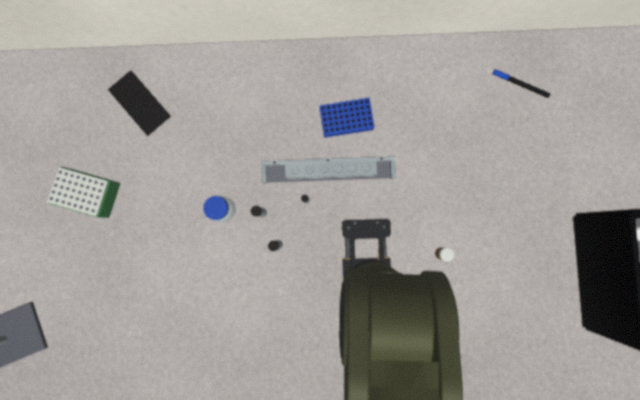

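The rack lies flat along the bay, from about (287,170) to (375,167) in the top view. The jar, vial and block stand where they were, and the arm is clear.

```bash
python3 -c "
from plant import env
print(env.hand_in())"
```

```text
the job is handed in; nothing more can be done
None
```

The rack is in the bay and the job is handed in, at about 21.5 s of the 72 s allowed. I pushed the far end sideways in behind the short post until the rack stood at about 43° against it. I then swung the near end round past the post and pushed the rack onto the back rail. It was never lifted.

**Ends against the rail:** I pressed the rack at three places along its length: near end, middle, and towards the far end. It stopped solidly each time, at tool x = 0.6301, 0.6298 and 0.6296 m. Those stops lie on a line matching the bay's own angle of about 0.005 rad, so I take both ends to be touching.

**One check that disagreed:** before the near-end and far-end presses, a measurement of the rack's edge in the top picture suggested it was about 0.005 rad out of line, or 1 mm over its length. That is within the measurement's own error, and I did not repeat it afterwards.

**Position in the bay:** the rack's middle is roughly 5 mm to the right of the bay's middle, well clear of both end rails.

**Forces and bystanders:** the highest force reading was about 15 N, in the press at the middle; readings were taken only at the end of each move. The last pictures show the jar, vial and block where they began, within image noise, and the robot touching nothing.

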